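# Spin the index wheel and brake it on its mark

### The job

Check that the index wheel on the boring bench runs free and leave it set for the first hole: flick its red fin briskly with a fingertip so that the wheel spins by itself, untouched, for a good two seconds, in either direction. Then, well before it runs down, brake it with a fingertip so that it stands still with the red fin straight in line with the yellow pointer (nudge it the last bit if it stopped beside it), and take the hand away. Only touch and push with the fingers: do not pinch the fin, and leave the tape roll, pull handle and bit block where they are.

Things in the scene. Friction and masses are not known exactly. Their poses are not given: they have to be found in the camera images.
- turntable: Fixed round grey base bolted to the bench, 220 mm across, 30 mm high, under the wheel. Origin on the wheel's axis at bench level, z up. Its x axis runs from the axis to the yellow pointer: a post outside the wheel, 14 mm wide, from 106 to 142 mm from the axis, top 60 mm above the bench. The base's foot reaches 147 mm out on that side.
- wheel (a joint): Angle of the wheel, rad, counted on over whole turns, no end stops. 0 and every whole turn: red fin in line with the yellow pointer; grows anticlockwise seen from above, so the fin lies at the turntable's x axis turned by this angle. About 1.5 kg (x 0.8 to 1.25), light bearing: spinning it loses 0.5 to 0.9 rad/s each second; at rest it stays put. Stopped by its fin it rebounds.
- disc: The wheel: aluminium disc 200 mm across, flat top 61 mm above the bench. Origin on the axis at bench level; z up, x towards the red fin. In its middle a wooden blank 76 mm across up to 73 mm high, with a 20 mm stud up to 83 mm; bare outside it but for the fin. It gives when pressed: 2 to 10 N, then 1.5 N/mm, stop after 7 mm; springs back. A pressing finger brakes it or draws it round.
- fin_middle (a point): Middle of the red fin, 72 mm from the axis, 77 mm above the bench. The fin stands upright on the disc along its x axis: from 48 to 96 mm from the axis, 14 mm thick (its side faces lie 7 mm either side of this point), faces up to 93 mm and a 6 mm thick crest up to 99 mm above the bench.
- mark (a point): Point on the wheel's top at the foot of the red fin, in its middle plane, 95 mm from the axis, 61 mm above the bench.
- stop_point (a point): Fixed point 95 mm from the axis on the turntable's x axis, 61 mm above the bench, just inside the tip of the yellow pointer: the mark belongs here at the end.
- fin_left: The side plate, 4 mm thick, on the anticlockwise face of the red fin: 48 mm long, from 61 to 93 mm above the bench. Origin at the middle of its lower edge, 72 mm from the wheel's axis.
- fin_right: The same side plate on the clockwise face of the red fin.
- tape_roll: Bystander: a blue roll, 84 mm across, 25 mm high, lying flat, loose. Origin at the middle of its underside.
- pull_handle: Bystander: a U-shaped steel pull handle lying flat, loose, 101 mm long (x), 39 mm wide, 11 mm thick. Origin at bench level halfway between its two ends.
- bit_block: Bystander: a wooden block 75 x 45 x 30 mm with three flat bits standing in it, 90 mm high in all, loose. Origin at the middle of its underside.

How it is judged:
On the way, in this order (a step that is already met when the one before it is completed fails the run):
1. the wheel spins by itself, untouched, faster than 0.7 rad/s for 1.5 s ((velocity of joint wheel above 0.7 rad/s or velocity of joint wheel below -0.7 rad/s) and contact force between each of the fingers, the arm and disc below 0.05 N), for 1.5 s.
2. a finger touches the wheel while it is still turning, faster than 0.3 rad/s ((velocity of joint wheel above 0.3 rad/s or velocity of joint wheel below -0.3 rad/s) and contact force between the fingers and disc above 0.05 N).
At the end, for the whole second after the job is handed in: The wheel stands still (slower than 0.04 rad/s) with the mark at the foot of the red fin within 9 mm of the stop point at the yellow pointer (about 5 degrees), and the three bystanders are within 15 mm of where they were (horizontal distance between mark and stop_point below 0.009 m and velocity of joint wheel between -0.04 and 0.04 rad/s and distance of each of tape_roll, pull_handle, bit_block from where it was at the start of the episode below 0.015 m); the robot touches nothing.
It fails at once if the red fin is pinched: fingers press on both its faces at once (contact force between the fingers and fin_left above 0.5 N and contact force between the fingers and fin_right above 0.5 N).
It fails at once if a bystander is moved or lifted (distance of any of tape_roll, pull_handle, bit_block from where it was at the start of the episode above 0.015 m).
It also fails if it takes over 58 s, if anything falls off the work surface, if the arm or the gripper's body presses on something with over 40 N, if the wrist force passes 120 N, or if a joint passes its speed limit or range.

### The arm

A 6-joint arm with a two-finger parallel gripper is mounted at the origin on the work surface. World frame = base frame: x ahead of the robot, y to its left, z up, the work surface at z = 0. Lengths are in m, angles in rad, forces in N, time in s.
With the tool pointing down it reaches from about 0.35 to 0.775 m from the base axis. Payload 7.3 kg.
Tool frame: the origin (TCP) lies on the centre line of the jaws, within the pads' length; the fingertips stand 14 mm ahead of it and the grasp point (between the pads) lies 5 mm behind it; z points along the fingers, y is the direction in which the jaws open and shut (so a half turn about z gives the same grasp; the last joint's range is limited). The gripper opens to 92 mm and grips with 3 to 60 N. Pads are 19 mm wide; open, the fingers measure 130 mm over their backs; the gripper's body (75 mm by 190 mm) begins 47 mm behind the grasp point.
Start: joints at [-1.301, 0.342, 1.524, -0, 1.275, -0.146], TCP at [0.212, -0.48, 0.241] pointing down, gripper open.
Joint ranges: [-2.53, 2.53], [-0.77, 2.02], [0.04, 2.7], [-1, 4.14], [0.28, 2.66], [-3.11, 3.11]. Speed limits (rad/s): [2.57, 2.57, 3.14, 3.14, 3.14, 3.14].

### API

Orientations are given as [roll, pitch, yaw] about the fixed x, y, z axes, in that order (R = Rz(yaw) Ry(pitch) Rx(roll)).
In Python, from cell import telemetry, cams, robot gives the robot as it stands.
- The arm moves only by the tool servo_tool, never from a script. Its argument "targets" is text: rows parted by semicolons, each of 4 numbers parted by spaces: the shift along the tool's x, y, z in mm, then the turn about the tool's z in rad. In form: x y z yaw; .... A call has 1 to 20 rows; each row shifts and turns the pose as measured when the row begins, along the tool's axes as they then stand; what a row does not reach is not made up. A row lasts 1/8 s, in which the tool goes at most 62.5 mm and 10.7 degrees, less where a joint would pass 70% of its speed; a pose out of reach is approached as far as the arm can. A call with a gripper value outside its range is refused whole. "hand" is the opening, from 0 (shut) to 1 (fully open), set as the call begins (left out, the last holds). The fingers move at their own pace and stop on an object; "squeeze" is the grip in N (left out, the last holds). Time passes only in rows, so rows that do not move let the fingers close. It gives the time, the measured TCP pose, the force and the opening at its end, in the units of the state.
- telemetry.observe(): the state, without advancing time (a new reading comes with each control period).
- cams.read_camera(name): name is "scene" or "top"; returns a dict with "color" (420x560x3 uint8, red, green, blue), "K" (3x3 intrinsics, pixels), "R" (3x3) and "t" (3): a world point X has camera coordinates R X + t. Camera axes: x right, y down, z forward; pixel columns grow to the right and rows downward; lengths in m; the calibration is good to about 2 mm. A picture is of the moment at which its call begins. There is no depth.
- robot.hand_in(): hands the job in, once; it reports no verdict.
Trained networks look in a picture, given as the dict that the camera call returned (one of the last four; its "shot" number tells which), for a name from the list of things; names that differ only in an ending like _2 or _b are one class to them, and where a whole thing is asked for, a point or a joint stands for the part that bears it (a point fixed in the world has none). Each returns a list of dicts, best first, with "score" (0 to 1); they miss things now and then, are a little off and sometimes report something else, mostly with a low value. They report only what shows in the picture. A call takes as long as a camera call.
- cams.cut_out(picture, query): "region" (420x560 bool, what is visible of it) and "extent" ([centre column, centre row, width, height] in pixels, round what is visible of it).
The state is a dict: "time": time; "qpos": joint angles; "qvel": joint speeds; "joint_efforts": joint torques, N m; "tool_pos": TCP position; "tool_rot": TCP orientation; "contact_force": force on the tool from outside, world axes, zero at the start; "torque": the same for the moment, N m; "opening": finger opening in m.
Only numpy, scipy, OpenCV 4.12 (cv2) and the standard library are available. Lean on these libraries where they do the work, as an engineer would, in place of code of your own. Each camera call takes 0.05 s, during which the arm holds its last target.

## Working session

There is one attempt and no reset: what is moved stays moved. The work goes in short steps, Python scripts to look and compute and a tool call to move; the robot and the scene stay as the last step left them, time stands still between calls to the robot, and variables do not carry over. Pictures are saved under pics/ and viewed, and the job is handed in when it is done.

Besides the shell and the picture viewer there is one more tool, called after "Emit:" by a JSON object that holds its "name" and its "arguments". servo_tool: Moves the arm, as the interface text tells. Its arguments: {"type":"object","properties":{"targets":{"type":"string"},"hand":{"type":"number"},"squeeze":{"type":"number"}},"required":["targets"]}

```bash
mkdir -p pics; ls; python3 - <<'E'
from cell import telemetry, cams, robot
import cv2
s=telemetry.observe(); print(s)
for n in("scene","top"):
    p=cams.read_camera(n); cv2.imwrite(f"pics/{n}0.png",p["color"][:,:,::-1])
    print(n,p["K"],p["R"],p["t"],p["shot"])
    for q in("turntable","disc","fin_middle","fin_left","tape_roll","pull_handle","bit_block"):
        r=cams.cut_out(p,q)
        print(q,[(round(d["score"],2),d["extent"]) for d in r[:2]])
E
```

```text
pics
{'time': 0.0, 'qpos': array([-1.30102382e+00,  3.42701808e-01,  1.52505037e+00, -2.73896829e-05,
        1.27540731e+00, -1.45996610e-01]), 'qvel': array([-0.0004915 ,  0.00029872,  0.00030792, -0.00010457, -0.00140439,
       -0.00033283]), 'joint_efforts': array([ 1.29920056e-03, -4.31239700e+01, -2.44216776e+01,  7.20106484e-02,
        5.58114436e-02, -1.31372199e-04]), 'tool_pos': array([ 0.21194957, -0.47987169,  0.24004417]), 'tool_rot': array([-3.14003868e+00, -2.02028548e-04,  4.15776951e-01]), 'contact_force': array([-0.34382966,  0.34712145, -0.40840537]), 'torque': array([-0.00954959, -0.04105609, -0.03075793]), 'opening': 0.09206774857287879}
scene [[421.01712182   0.         282.90302346]
 [  0.         421.01712182 207.39870597]
 [  0.           0.           1.        ]] [[ 0.33375204  0.94249863  0.01749003]
 [ 0.4928514  -0.15864952 -0.85552781]
 [-0.803559    0.29415414 -0.51746137]] [-0.16610293 -0.19311422  1.60005518] 1
turntable [(0.9, [307.3, 231.8, 93.8, 64.3])]
disc [(0.77, [314.5, 221.8, 66.6, 41.5])]
fin_middle []
fin_left [(0.74, [374.0, 196.4, 30.2, 18.2])]
tape_roll [(0.64, [375.9, 196.9, 31.5, 22.9])]
pull_handle [(0.52, [414.1, 229.2, 14.4, 22.6])]
bit_block []
top [[398.13356198   0.         270.12577354]
 [  0.         398.13356198 207.80271751]
 [  0.           0.           1.        ]] [[ 0.12699598 -0.99188436  0.00611778]
 [-0.96973967 -0.1254525  -0.20944364]
 [ 0.20851136  0.02066584 -0.97780158]] [-0.07168466  0.55512161  0.82876442] 2
turntable [(0.87, [251.1, 204.0, 112.4, 99.4])]
disc [(0.86, [244.8, 201.9, 84.3, 89.8])]
fin_middle [(0.77, [243.6, 202.2, 90.9, 92.7])]
fin_left [(0.4, [134.0, 165.1, 40.4, 37.3])]
tape_roll [(0.83, [125.7, 242.9, 38.0, 32.5])]
pull_handle [(0.85, [134.5, 165.6, 40.6, 36.5])]
bit_block [(0.82, [429.6, 264.8, 32.1, 33.5])]
```

View pics/scene0.png

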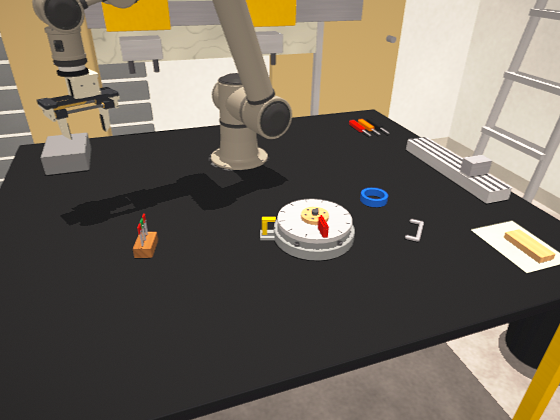

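View pics/top0.png

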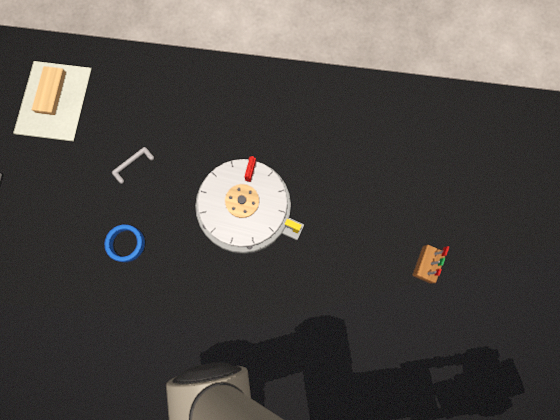

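The top view shows the wheel's hub near (242,201), the red fin at (250,168) and the yellow pointer at (293,227). The tape roll is at (125,243), the handle at (133,165) and the bit block at (431,264). Next I turn these into positions.

```bash
cat > h.py <<'E'
from cell import telemetry, cams, robot
import cv2, numpy as np
from scipy.optimize import least_squares
def ray(p,uv,z):
    d=p["R"].T@np.linalg.inv(p["K"])@np.array([uv[0],uv[1],1.]); c=-p["R"].T@p["t"]
    return (c+d*(z-c[2])/d[2])
def proj(p,X):
    c=np.atleast_2d(X)@p["R"].T+p["t"]; q=c@p["K"].T; return q[:,:2]/q[:,2:]
def masks(p):
    c=p["color"].astype(int); r,g,b=c[...,0],c[...,1],c[...,2]
    red=(r>110)&(g<70)&(b<70); yel=(r>150)&(g>120)&(b<70)
    return red,yel
def near(p,m,C,rad):
    ys,xs=np.nonzero(m); u=proj(p,C)[0]; k=np.hypot(xs-u[0],ys-u[1])<rad
    return np.c_[xs,ys][k]
def boxmask(p,C,a,r0,r1,hw,z0,z1):
    ca,sa=np.cos(a),np.sin(a)
    P=[[C[0]+r*ca-w*sa,C[1]+r*sa+w*ca,z] for r in(r0,r1) for w in(-hw,hw) for z in(z0,z1)]
    h=cv2.convexHull(proj(p,np.array(P)).astype(np.float32)); return h
def finangle(p,C,guess=None):
    """fit fin box hull to red pixels by centroid+IoU"""
    red,_=masks(p); u=proj(p,[*C,.075])[0]
    yy,xx=np.nonzero(red); k=np.hypot(xx-u[0],yy-u[1])<62
    S=4; H,W=red.shape; 
    x0,y0=int(u[0]-70),int(u[1]-70)
    sub=red[y0:y0+140,x0:x0+140]; R=cv2.resize(sub.astype(np.float32),None,fx=S,fy=S,interpolation=cv2.INTER_LINEAR)>.5
    best=(-1,0)
    def sc(a):
        m=np.zeros(R.shape,np.uint8)
        for hw,zb,zt in((.007,.061,.093),(.003,.093,.099)):
            h=boxmask(p,C,a,.048,.096,hw,zb,zt)
            cv2.fillConvexPoly(m,np.round((h-[x0,y0]+.5)*S).astype(np.int32),1)
        m=m>0; return (m&R).sum()/max(1,(m|R).sum())
    A=np.arange(-np.pi,np.pi,.05); s=[sc(a) for a in A]; a0=A[int(np.argmax(s))]
    B=np.arange(a0-.1,a0+.1,.005); s=np.array([sc(a) for a in B])
    top=s>s.max()-.03
    return (B[top]*s[top]).sum()/s[top].sum(), s.max()
E
python3 - <<'E'
from h import *
T=cams.read_camera("top"); Sc=cams.read_camera("scene")
for p in (T,Sc):
    r=cams.cut_out(p,"disc")[0]; print(r["extent"], ray(p,r["extent"][:2],.061))
    c=p["color"].astype(int)
# blank: stud top from image by tan color
    hsv=cv2.cvtColor(p["color"],cv2.COLOR_RGB2HSV)
    g=r["extent"]
    ys,xs=np.nonzero((c[...,0]-c[...,2]>60)&(c[...,1]>110)&(c[...,2]>70)); k=np.hypot(xs-g[0],ys-g[1])<25
    e=cv2.minEnclosingCircle(np.c_[xs,ys][k].astype(np.float32)); pts=np.c_[xs,ys][k]
    h=cv2.convexHull(pts.astype(np.int32)); M=cv2.fitEllipse(h.astype(np.float32)); print("blank",k.sum(),M,ray(p,M[0],.073))
    red,yel=masks(p); C=ray(p,M[0],.073)
    Y=near(p,yel,[C[0],C[1],.06],75); print("yel",len(Y),Y.mean(0),ray(p,Y.mean(0),.06),ray(p,Y.mean(0),.05))
    print("fin",finangle(p,C[:2]))
    y=ray(p,Y.mean(0),.06)-C; print("ptr ang",np.arctan2(y[1],y[0]),np.hypot(y[0],y[1]))
    for q,z in(("tape_roll",.0125),("pull_handle",.005),("bit_block",.03)):
        rr=cams.cut_out(p,q)
        if rr: print(q,rr[0]["score"],ray(p,rr[0]["extent"][:2],z))
big=cv2.resize(T["color"][130:270,170:330],None,fx=5,fy=5,interpolation=cv2.INTER_CUBIC)[:600]
cv2.imwrite("pics/big.png",big[:,:,::-1])
E
```

```text
[243.5, 202.3, 83.6, 90.7] [0.56413671 0.06020599 0.061     ]
blank 803 ((241.78363037109375, 199.3746337890625), (33.30459976196289, 36.36882400512695), 10.293180465698242) [0.56757023 0.06379369 0.073     ]
yel 74 [293.22972973 225.62162162] [ 0.52616968 -0.05593893  0.06      ] [ 0.52791751 -0.0563697   0.05      ]
fin (np.float64(-0.11158558897849255), np.float64(0.8397755610972568))
ptr ang -1.9037023036588383 0.12668822821560238
tape_roll 0.63 [0.44800065 0.3208484  0.0125    ]
bit_block 0.92 [ 0.48581728 -0.3709838   0.03      ]
[314.7, 220.9, 70.6, 42.9] [0.58811738 0.05598044 0.061     ]
blank 324 ((316.7303771972656, 220.56329345703125), (26.397991180419922, 35.31148147583008), 140.43646240234375) [0.60510125 0.05368493 0.073     ]
yel 130 [266.3 223.2] [ 0.55776841 -0.06844411  0.06      ] [ 0.54326212 -0.06388205  0.05      ]
fin (np.float64(-0.15923669664616047), np.float64(0.3492629576795055))
ptr ang -1.9405363783615828 0.13098052796275958
tape_roll 0.94 [0.44735057 0.33026069 0.0125    ]
pull_handle 0.74 [0.63084785 0.34275115 0.005     ]
bit_block 0.69 [ 0.47968213 -0.37179284  0.03      ]
```

View pics/big.png

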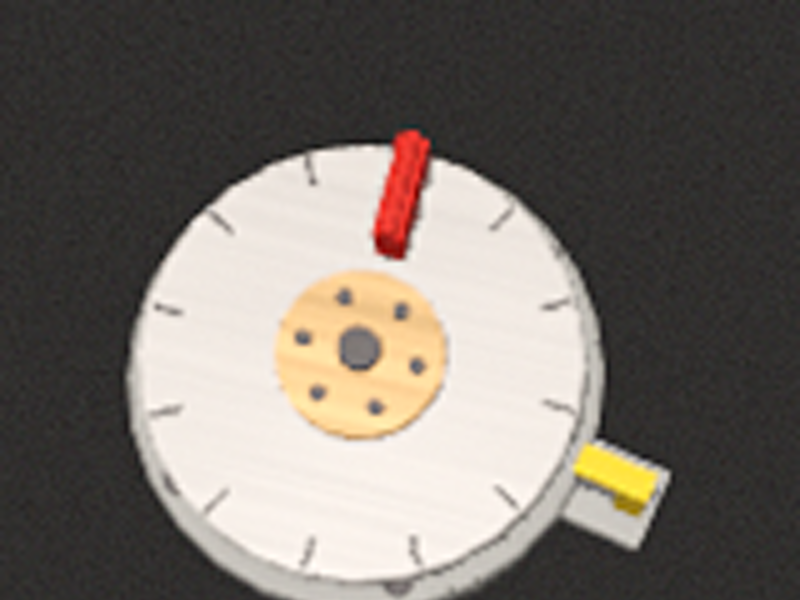

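Emit:
{"name": "servo_tool", "arguments": {"targets": "0 0 0 0.175; 0 0 0 0.175; 0 0 0 0.175; 0 0 0 0.02", "hand": 0, "squeeze": 10}}

```text
time: 1.8
tool_pos: [0.2121, -0.4802, 0.2407]
tool_rot: [-3.142, 0.0, -0.144]
contact_force: [0.3, -0.9, -0.2]
opening: 0.0563
```

```bash
python3 - <<'E'
from h import *
s=telemetry.observe(); print(s["tool_pos"],s["tool_rot"],s["opening"])
T=cams.read_camera("top")
# fit centre: overlay disc rim at z=.061, r=.1
c=T["color"]; C=np.array([.5676,.0638])
g=cv2.cvtColor(c,cv2.COLOR_RGB2GRAY)
v=(g>185).astype(np.uint8); n,l,st,ce=cv2.connectedComponentsWithStats(v)
best=None
# optimise rim gradient
gf=cv2.GaussianBlur(g.astype(np.float32),(0,0),.7)
th=np.linspace(0,2*np.pi,360,endpoint=False)
def samp(C,r,z):
    q=proj(T,np.c_[C[0]+r*np.cos(th),C[1]+r*np.sin(th),np.full_like(th,z)]).astype(np.float32)
    return cv2.remap(gf,q[:,0].reshape(-1,1),q[:,1].reshape(-1,1),cv2.INTER_LINEAR).ravel()
res=[]
for dx in np.arange(-.012,.0121,.001):
  for dy in np.arange(-.012,.0121,.001):
    D=C+[dx,dy]; res.append((np.median(samp(D,.097,.061)-samp(D,.103,.061))+ (samp(D,.097,.061)-samp(D,.103,.061)).mean(),*D))
res.sort(reverse=True); print(res[:5])
o=cv2.resize(c[130:270,170:330],None,fx=5,fy=5)[:600].copy()
def dr(P,col):
    q=((proj(T,P)-[170,130]+.5)*5).astype(np.int32); cv2.polylines(o,[q],False,col,1)
a=-1.904
for r,z in((.1,.061),(.038,.073),(.01,.083)): dr(np.c_[C[0]+r*np.cos(th),C[1]+r*np.sin(th),np.full_like(th,z)],(0,0,255))
dr(np.array([[*C,.06],[C[0]+.142*np.cos(a),C[1]+.142*np.sin(a),.06]]),(0,160,0))
cv2.imwrite("pics/ov1.png",o[:,:,::-1])
print(finangle(T,C))
E
```

```text
[ 0.2120792  -0.48024324  0.24072186] [-3.14157941e+00  4.35979360e-05 -1.44469908e-01] 0.05634674643743355
[(np.float32(163.15785), np.float64(0.5676), np.float64(0.06480000000000001)), (np.float32(161.91748), np.float64(0.5666), np.float64(0.06580000000000001)), (np.float32(159.11282), np.float64(0.5676), np.float64(0.06580000000000001)), (np.float32(158.84572), np.float64(0.5666), np.float64(0.06480000000000001)), (np.float32(158.7114), np.float64(0.5676), np.float64(0.06380000000000001))]
(np.float64(-0.11160486057313154), np.float64(0.8434971997510889))
```

View pics/ov1.png

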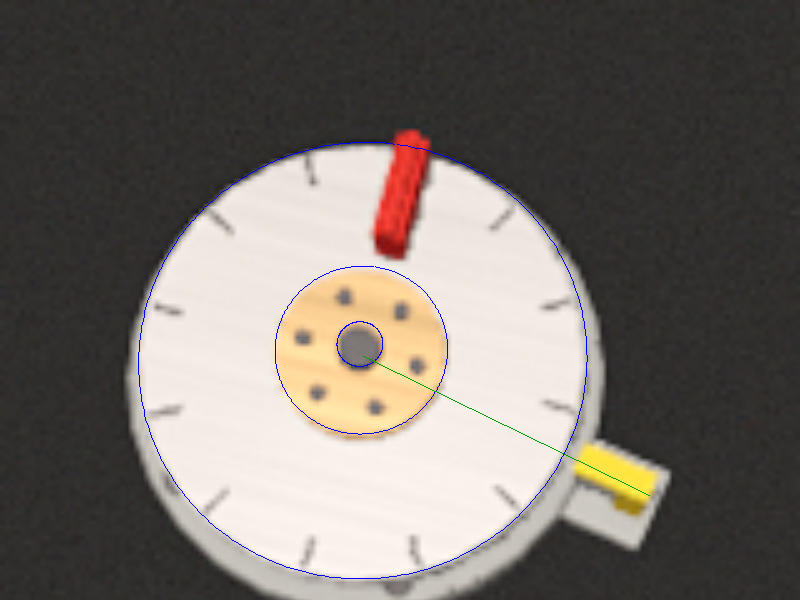

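```bash
python3 - <<'E'
from h import *
T=cams.read_camera("top"); S=cams.read_camera("scene")
for p,C in((T,np.array([.5669,.0642])),(S,np.array([.5669,.0642]))):
    c=p["color"].astype(int)
    u=proj(p,[.525,-.055,.06])[0].astype(int)
    print(u); 
    m=(c[...,0]>215)&(c[...,1]>170)&(c[...,2]<120)
    Y=near(p,m,[.525,-.055,.06],20); print(len(Y),Y.mean(0),ray(p,Y.mean(0),.06))
    d=ray(p,Y.mean(0),.06)[:2]-C; print(np.arctan2(d[1],d[0]),np.hypot(*d))
    x0,y0=u-20; o=cv2.resize(p["color"][y0:y0+40,x0:x0+40],None,fx=14,fy=14,interpolation=cv2.INTER_NEAREST)
    for a,col in((-1.904,(0,0,255)),(-1.88,(255,0,255))):
      P=[[C[0]+r*np.cos(a)-w*np.sin(a),C[1]+r*np.sin(a)+w*np.cos(a),.06] for r,w in((.106,-.007),(.142,-.007),(.142,.007),(.106,.007))]
      cv2.polylines(o,[((proj(p,P)-[x0,y0]+.5)*14).astype(np.int32)],True,col,1)
    cv2.imwrite(f"pics/y{p['shot']}.png",o[:,:,::-1]); print(p['shot'])
a=cv2.imread("pics/y%d.png"%T['shot']);b=cv2.imread("pics/y%d.png"%S['shot'])
cv2.imwrite("pics/yy.png",cv2.resize(np.hstack([a,b]),(800,400)))
E
```

```text
[292 226]
93 [292.52688172 224.20430108] [ 0.52912101 -0.05403437  0.06      ]
-1.880069519187246 0.12412340351511995
6
[267 215]
60 [268.01666667 219.45      ] [ 0.54193234 -0.05865997  0.06      ]
-1.7712865294960523 0.1253712722308221
7
```

View pics/yy.png

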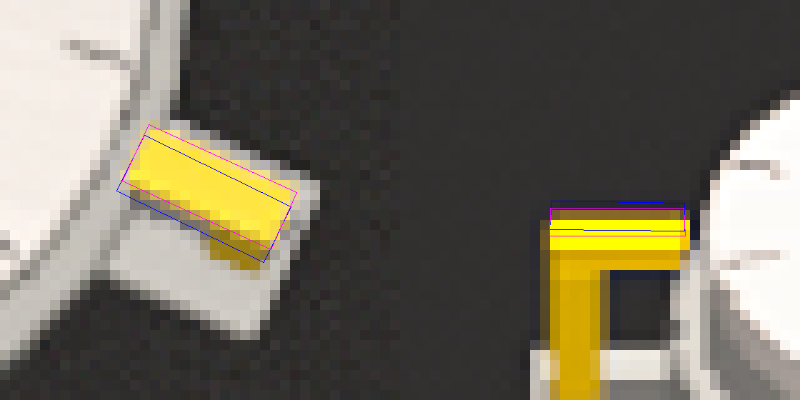

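Emit:
{"name": "servo_tool", "arguments": {"targets": "29 -43.4 0 0; 29 -43.4 0 0; 29 -43.4 0 0; 29 -43.4 0 0; 29 -43.4 0 0; 29 -43.4 0 0; 29 -43.4 0 0; 29 -43.4 0 0; 29 -43.4 0 0; 29 -43.4 0 0; 29 -43.4 0 0; 29 -43.4 0 0"}}

```text
time: 3.45
tool_pos: [0.6361, 0.0023, 0.2411]
tool_rot: [3.138, -0.004, -0.118]
contact_force: [0.8, -0.5, -0.1]
opening: 0.0004
```

Emit:
{"name": "servo_tool", "arguments": {"targets": "0 17 0 0; 0 0 45 0; 0 0 45 0; 0 0 35 0; 0 0 20 0; 0 0 0 0"}}

```text
time: 4.2
tool_pos: [0.6353, -0.0161, 0.0917]
tool_rot: [3.137, -0.004, -0.103]
contact_force: [-0.0, 0.0, 0.0]
opening: 0.0006
```

```bash
python3 - <<'E'
from h import *
s=telemetry.observe(); print(s["time"],s["tool_pos"],s["tool_rot"],s["opening"])
T=cams.read_camera("top");S=cams.read_camera("scene")
print(finangle(T,(.5669,.0642)))
a=cv2.resize(T["color"][120:270,160:360],(800,600))
b=cv2.resize(S["color"][130:280,220:420],(800,600))
cv2.imwrite("pics/f1.png",cv2.resize(np.vstack([a,b]),(500,600),interpolation=cv2.INTER_AREA)[:,:,::-1])
E
```

```text
4.2 [ 0.63525909 -0.01613614  0.09165161] [ 3.13711527 -0.00426636 -0.10270481] 0.0006052474069057627
(np.float64(nan), np.float64(0.0))h.py:37: RuntimeWarning: invalid value encountered in scalar divide
  return (B[top]*s[top]).sum()/s[top].sum(), s.max()
```

View pics/f1.png

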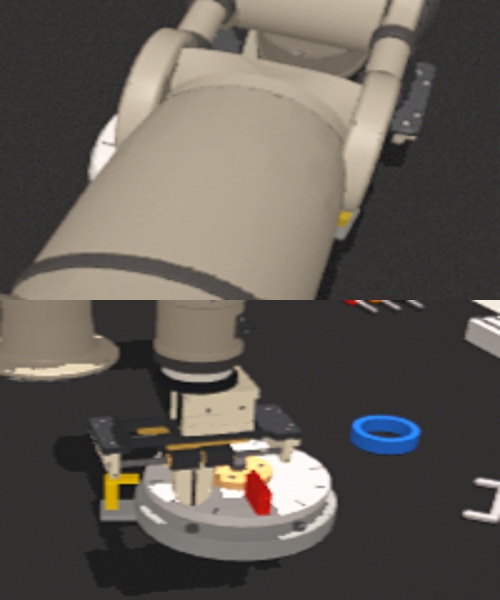

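```bash
python3 - <<'E'
from h import *
C=(.5669,.0642)
S=cams.read_camera("scene")
print(finangle(S,C))
u=proj(S,[*C,.07])[0].astype(int); x0,y0=u[0]-50,u[1]-40
c=S["color"][y0:y0+80,x0:x0+100]; o=cv2.resize(c,(800,640),interpolation=cv2.INTER_NEAREST)[:600]
for a,col in((-.11,(0,255,0)),):
  h=boxmask(S,C,a,.048,.096,.007,.061,.093); cv2.polylines(o,[((h-[x0,y0]+.5)*8).astype(np.int32)],True,col,1)
th=np.linspace(0,6.28,200)
for r,z in((.1,.061),(.038,.073)):
  cv2.polylines(o,[((proj(S,np.c_[C[0]+r*np.cos(th),C[1]+r*np.sin(th),0*th+z])-[x0,y0]+.5)*8).astype(np.int32)],True,(0,0,255),1)
cv2.imwrite("pics/s2.png",o[:,:,::-1])
X=near(S,masks(S)[0],[*C,.07],60); print(len(X),X.mean(0)); print([S["color"][y,x].tolist() for x,y in X[:5]])
E
```

```text
(np.float64(-0.14161680224358478), np.float64(0.8210526315789474))
157 [322.59235669 226.7388535 ]
[[164, 0, 0], [168, 4, 3], [161, 1, 5], [155, 12, 11], [165, 17, 12]]
```

View pics/s2.png

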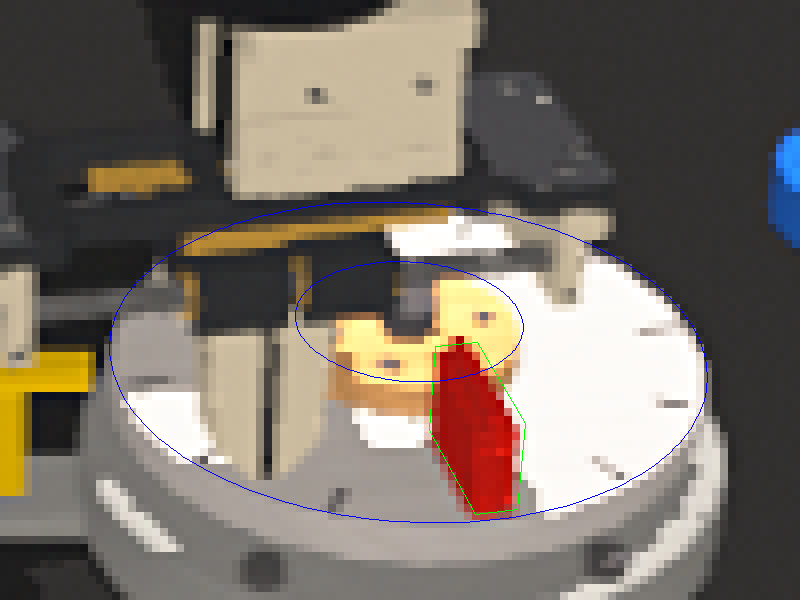

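```bash
python3 - <<'E'
from h import *
S=cams.read_camera("scene")
C=(.5669,.0642); u=proj(S,[*C,.07])[0].astype(int); x0,y0=u[0]-50,u[1]-40
print("tab px",x0+568/8,y0+305/8)
for y in(.05,.07,.09):
  for z in(.08,.1,.12,.14): print(y,z,proj(S,[.635,y,z])[0].round(1))
E
```

```text
tab px 335.0 211.125
0.05 0.08 [320.3 224.6]
0.05 0.1 [320.8 217.9]
0.05 0.12 [321.3 211.1]
0.05 0.14 [321.8 204.2]
0.07 0.08 [327.5 223.3]
0.07 0.1 [328.1 216.6]
0.07 0.12 [328.6 209.8]
0.07 0.14 [329.2 202.9]
0.09 0.08 [334.6 221.9]
0.09 0.1 [335.3 215.3]
0.09 0.12 [335.9 208.6]
0.09 0.14 [336.6 201.7]
```

Emit:
{"name": "servo_tool", "arguments": {"targets": "0 0 -4 0; 0 -20 0 0; 0 -34 0 0; 0 -34 0 0; 0 0 -10 0; 0 0 -45 0; 0 0 -45 0; 0 0 0 0"}}

```text
time: 5.4
tool_pos: [0.6465, 0.0789, 0.2075]
tool_rot: [3.137, -0.019, -0.1]
contact_force: [0.3, 0.4, -0.5]
opening: 0.0003
```

```bash
python3 - <<'E'
from h import *
s=telemetry.observe(); print(s["time"],s["tool_pos"],s["tool_rot"],s["contact_force"])
C=(.5669,.0642)
for i in range(4):
    S=cams.read_camera("scene"); t=telemetry.observe()["time"]
    print(t,finangle(S,C))
cv2.imwrite("pics/s3.png",S["color"][:,:,::-1])
E
```

```text
5.4 [0.64648218 0.07894515 0.20752267] [ 3.13652769 -0.01858125 -0.10023138] [ 0.26837901  0.44749968 -0.49775519]
5.45 (np.float64(-3.1266278578035145), np.float64(0.8351241200444609))
5.5 (np.float64(-2.856584997248536), np.float64(0.9001503759398496))
5.55 (np.float64(-2.5916341344963763), np.float64(0.9102159031068984))
5.6 (np.float64(-2.3265351396440477), np.float64(0.9065080135988344))
```

View pics/s3.png

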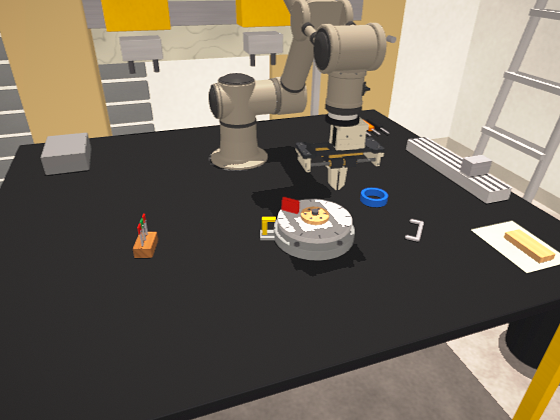

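Emit:
{"name": "servo_tool", "arguments": {"targets": "-6 22 0 0; 0 0 40 0; 0 0 40 0; 0 0 0 0; 0 0 0 0; 0 0 0 0; 0 0 0 0"}}

```text
time: 6.48
tool_pos: [0.6345, 0.0508, 0.1197]
tool_rot: [3.134, -0.006, -0.103]
contact_force: [-0.9, -0.0, 0.8]
opening: 0.0004
```

```bash
python3 - <<'E'
from h import *
s=telemetry.observe(); print(s["time"],s["tool_pos"],s["tool_rot"],s["contact_force"])
C=(.5669,.0642)
for i in range(4):
    t=telemetry.observe()["time"];S=cams.read_camera("scene"); 
    print(t,finangle(S,C))
cv2.imwrite("pics/s4.png",S["color"][100:310,180:460,::-1])
E
```

```text
6.475 [0.63448283 0.05078678 0.11973115] [ 3.13369007 -0.00580746 -0.10309583] [-0.87043717 -0.03771781  0.79864793]
6.475 (np.float64(2.039104749795188), np.float64(0.2099838969404187))
6.525 (np.float64(nan), np.float64(0.0))
6.575 (np.float64(nan), np.float64(0.0))
6.625 (np.float64(2.7983923763124112), np.float64(0.07017543859649122))h.py:37: RuntimeWarning: invalid value encountered in scalar divide
  return (B[top]*s[top]).sum()/s[top].sum(), s.max()
```

View pics/s4.png

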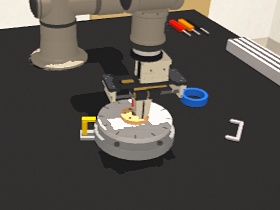

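Emit:
{"name": "servo_tool", "arguments": {"targets": "3 -6 -5 0; 0 0 0 0; 0 0 0 0; 0 0 0 0; 0 0 0 0; 0 0 0 0; 0 0 0 0; 0 0 0 0; 0 0 0 0; 0 0 0 0; 0 0 0 0; 0 0 0 0"}}

```text
time: 8.18
tool_pos: [0.6378, 0.0572, 0.1241]
tool_rot: [3.134, -0.004, -0.103]
contact_force: [0.2, -0.0, -0.2]
opening: 0.0006
```

```bash
python3 - <<'E'
from h import *
s=telemetry.observe(); print(s["time"],s["tool_pos"],s["tool_rot"],s["contact_force"])
C=(.5669,.0642)
for i in range(16):
    t=telemetry.observe()["time"];S=cams.read_camera("scene"); 
    print(t,np.round(finangle(S,C),3))
E
```

```text
8.175 [0.63778386 0.05724033 0.12414796] [ 3.13358576 -0.00413348 -0.1026372 ] [ 0.21816101 -0.02101455 -0.2349046 ]
8.175 [nan  0.]
8.225 [2.708 0.117]
8.275 [2.793 0.361]
8.325 [2.943 0.686]
8.375 [3.111 0.692]
8.425 [-3.016  0.539]
8.475 [-2.844  0.504]
8.525 [-2.677  0.648]
8.575 [-2.526  0.742]
8.625 [-2.369  0.845]
8.675 [-2.214  0.88 ]
8.725 [-2.059  0.889]
8.775 [-1.927  0.879]
8.825 [-1.792  0.858]
8.875 [-1.649  0.864]
8.925 [-1.504  0.856]h.py:37: RuntimeWarning: invalid value encountered in scalar divide
  return (B[top]*s[top]).sum()/s[top].sum(), s.max()
```

Emit:
{"name": "servo_tool", "arguments": {"targets": "0 0 0 0; 0 0 0 0; 0 0 0 0; 0 0 0 0; 0 0 0 0; 0 0 0 0; 0 0 0 0; 0 0 0 0; 0 0 0 0; 0 0 0 0; 0 0 0 0; 0 0 0 0; 0 0 0 0; 0 0 0 0; 0 0 41 0; 0 0 7 0; 0 0 5 0; 0 0 0 0"}}

```text
time: 11.22
tool_pos: [0.6408, 0.0572, 0.0745]
tool_rot: [3.135, -0.012, -0.103]
contact_force: [-1.1, 0.5, 3.2]
opening: 0.0004
```

```bash
python3 - <<'E'
from h import *
s=telemetry.observe(); print(s["time"],s["tool_pos"],s["tool_rot"],s["contact_force"])
C=(.5669,.0642)
for i in range(4):
    t=telemetry.observe()["time"];S=cams.read_camera("scene"); 
    print(t,np.round(finangle(S,C),3),telemetry.observe()["contact_force"])
cv2.imwrite("pics/s5.png",cv2.resize(S["color"][150:290,240:420],(720,560))[:,:,::-1])
E
```

```text
11.225 [0.6408127  0.05724794 0.07449063] [ 3.13496742 -0.01161637 -0.10270749] [-1.07224723  0.47566171  3.22835407]
11.225 [3.113 0.18 ] [-1.84683829 -0.56089091  2.09803321]
11.275 [3.111 0.149] [-1.39106376  0.12390622  3.51924936]
11.325 [3.116 0.174] [-1.20255716 -0.4229621   4.69808395]
11.375 [3.111 0.168] [-1.18409871  0.12883621  6.28467855]
```

View pics/s5.png

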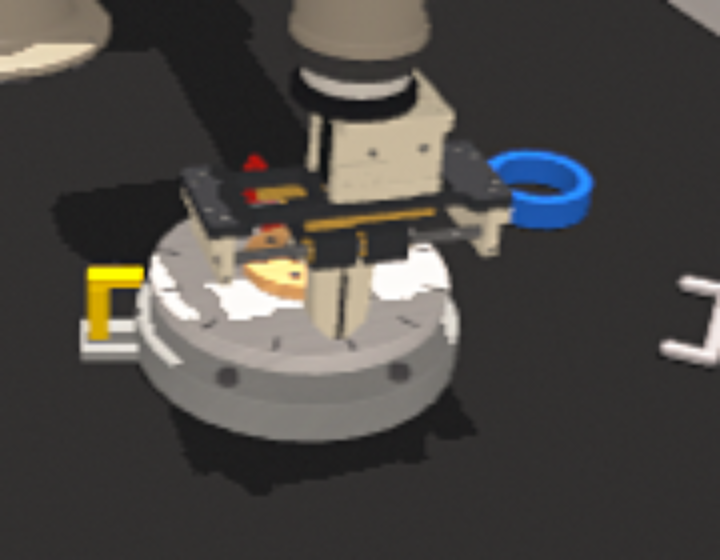

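Emit:
{"name": "servo_tool", "arguments": {"targets": "0 0 1 0; 0 -4 0 -0.05; -0.4 -7.4 0 -0.1; -0.4 -7.4 0 -0.1; -0.4 -7.4 0 -0.1; -0.4 -7.4 0 -0.1; -0.4 -7.4 0 -0.1; 0 -4 0 -0.05; 0 0 0 0"}}

```text
time: 12.55
tool_pos: [0.6326, 0.1009, 0.0751]
tool_rot: [3.127, -0.008, 0.516]
contact_force: [-0.7, -1.4, 0.6]
opening: 0.0007
```

```bash
cat > look.py <<'E'
from h import *
import sys
s=telemetry.observe(); print(s["time"],s["tool_pos"],s["tool_rot"],s["contact_force"])
C=np.array((.5669,.0642)); d=s["tool_pos"][:2]-C; print("finger r,ang",np.hypot(*d),np.arctan2(d[1],d[0]))
for n in("scene","top"):
    S=cams.read_camera(n); print(n,np.round(finangle(S,C),3))
    u=proj(S,[*C,.07])[0].astype(int)
    cv2.imwrite(f"pics/{sys.argv[1]}{n}.png",cv2.resize(S["color"][u[1]-60:u[1]+60,u[0]-80:u[0]+80],(800,600),interpolation=cv2.INTER_CUBIC)[:,:,::-1])
E
python3 look.py a
```

```text
12.55 [0.63259784 0.10087086 0.07506043] [ 3.12662818 -0.00772847  0.51623353] [-0.73313125 -1.39845775  0.64720737]
finger r,ang 0.075239341558725 0.5090975934397993
scene [-2.547  0.902]
top [-2.582  0.72 ]
```

View pics/ascene.png

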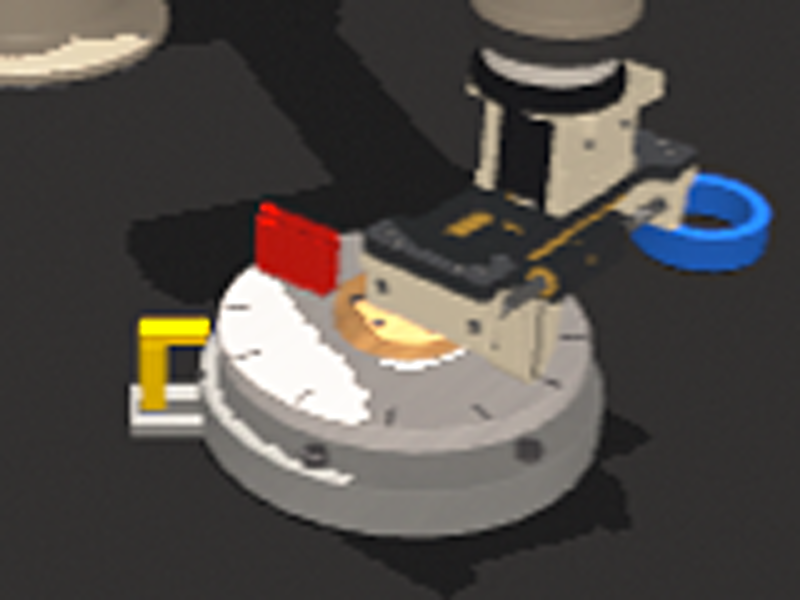

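Emit:
{"name": "servo_tool", "arguments": {"targets": "0 0 3 0; 0 -4 0 -0.05; -0.4 -7.4 0 -0.1; -0.4 -7.4 0 -0.1; -0.4 -7.4 0 -0.1; -0.4 -7.4 0 -0.1; -0.4 -7.4 0 -0.1; -0.4 -7.4 0 -0.1; 0 -3 0 -0.04; 0 0 0 0"}}

```text
time: 13.9
tool_pos: [0.5994, 0.1316, 0.0752]
tool_rot: [3.112, -0.001, 1.216]
contact_force: [1.4, -0.4, 2.1]
opening: 0.0009
```

```bash
python3 look.py b
```

```text
13.9 [0.599354   0.13155031 0.07515429] [ 3.11223040e+00 -1.38892529e-03  1.21612438e+00] [ 1.41830237 -0.38821036  2.11460292]
finger r,ang 0.07476179460998683 1.1217586968668931
scene [-1.952  0.894]
top [-1.974  0.59 ]
```

View pics/bscene.png

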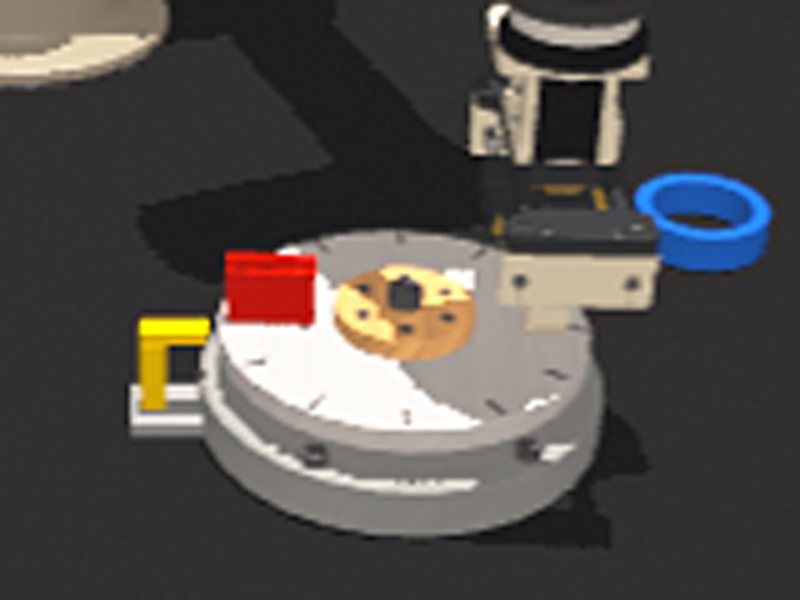

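View pics/btop.png

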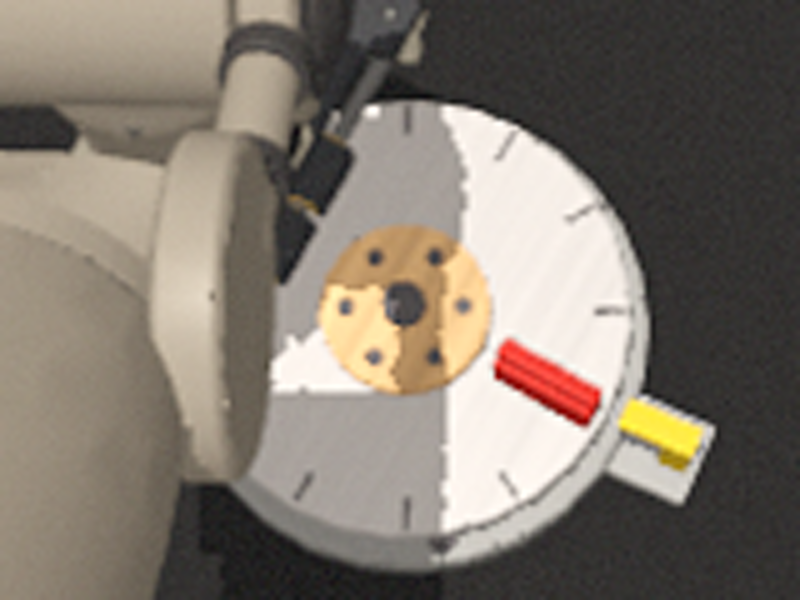

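Emit:
{"name": "servo_tool", "arguments": {"targets": "0 0 2 0; 0 -2 0 -0.02; 0 -2.5 0 -0.02; 0 -2.5 0 -0.02; 0 -1 0 0; 0 0 0 0; 0 0 0 0"}}

```text
time: 14.88
tool_pos: [0.595, 0.1335, 0.0749]
tool_rot: [3.106, -0.002, 1.273]
contact_force: [0.4, 0.3, 3.5]
opening: 0.0004
```

```bash
python3 look.py c
```

```text
14.875 [0.5949749  0.13353345 0.07489531] [ 3.10565012e+00 -2.24969412e-03  1.27317499e+00] [0.39933147 0.32104774 3.48343189]
finger r,ang 0.07480192178012803 1.1860508268841663
scene [-1.897  0.887]
top [-1.904  0.584]
```

View pics/ctop.png

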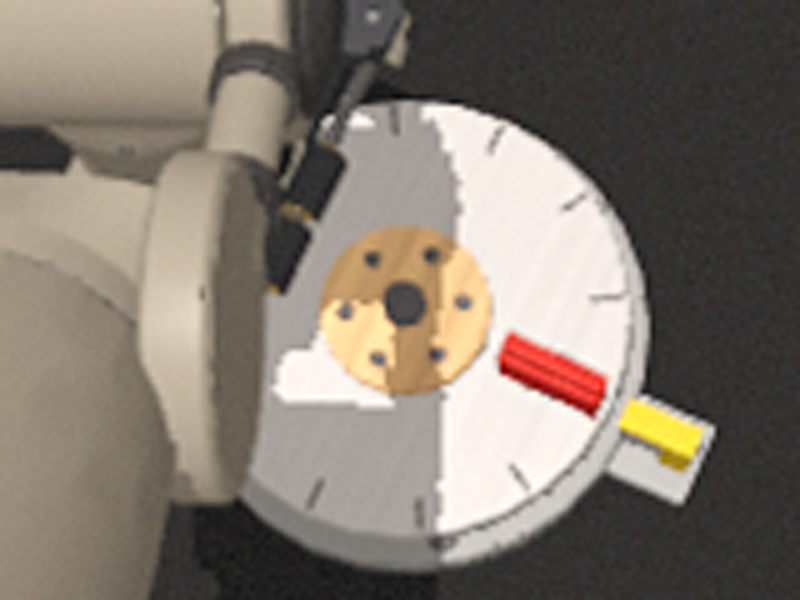

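Emit:
{"name": "servo_tool", "arguments": {"targets": "0 -1.5 1 -0.01; 0 -1.5 0 -0.01; 0 0 0 0; 0 0 0 0; 0 0 -2 0; 0 0 -3 0; 0 0 -10 0; 0 0 -45 0; 0 0 -45 0; 0 0 -20 0; 0 30 0 0; 0 50 0 0; 0 50 0 0; 0 0 0 0"}}

```text
time: 16.73
tool_pos: [0.7145, 0.0999, 0.2108]
tool_rot: [3.106, -0.002, 1.296]
contact_force: [-0.4, 1.3, 0.1]
opening: 0.0008
```

```bash
python3 look.py d; python3 - <<'E'
from h import *
C=np.array((.5669,.0642))
def f(a,r,w,z): return [C[0]+r*np.cos(a)-w*np.sin(a),C[1]+r*np.sin(a)+w*np.cos(a),z]
for n in("top","scene"):
    S=cams.read_camera(n); af,_=finangle(S,C)
    c=S["color"].astype(int); m=(c[...,0]>225)&(c[...,1]>190)&(c[...,2]<130)
    Y=near(S,m,[.528,-.054,.06],20); d=ray(S,Y.mean(0),.06)[:2]-C
    print(n,len(Y),"fin",af,"ptr",np.arctan2(d[1],d[0]),np.hypot(*d))
    u=proj(S,[.54,-.02,.07])[0].astype(int);x0,y0=u-[30,24]
    o=cv2.resize(S["color"][y0:y0+48,x0:x0+60],None,fx=12,fy=12,interpolation=cv2.INTER_NEAREST)
    for a,r0,r1,z,col in((-1.875,.106,.142,.06,(255,0,255)),(-1.875,.048,.096,.093,(0,255,0)),(-1.875,.048,.096,.061,(0,0,255))):
      P=[f(a,r,w,z) for r,w in((r0,-.007),(r1,-.007),(r1,.007),(r0,.007))]
      cv2.polylines(o,[((proj(S,P)-[x0,y0]+.5)*12).astype(np.int32)],True,col,1)
    cv2.imwrite(f"pics/e{n}.png",o[:,:,::-1])
for q in("tape_roll","pull_handle","bit_block"):
    T=cams.read_camera("scene"); r=cams.cut_out(T,q); print(q,[x["extent"] for x in r[:1]])
E
```

```text
16.725 [0.71445138 0.09986358 0.21084421] [ 3.10597351e+00 -1.81020667e-03  1.29602327e+00] [-0.35412781  1.31532166  0.12235169]
finger r,ang 0.15180020354858503 0.23715440625287298
scene [-1.837  0.895]
top [-1.867  0.578]
top 94 fin -1.8666273377180247 ptr -1.8794348369855194 0.12428051622681796
scene 42 fin -1.8366171453315254 ptr -1.8275196452816513 0.12350709218139126
tape_roll [[375.1, 196.7, 23.0, 17.8]]
pull_handle [[415.1, 229.6, 14.7, 22.2]]
bit_block [[144.3, 238.5, 25.5, 43.7]]
```

View pics/etop.png

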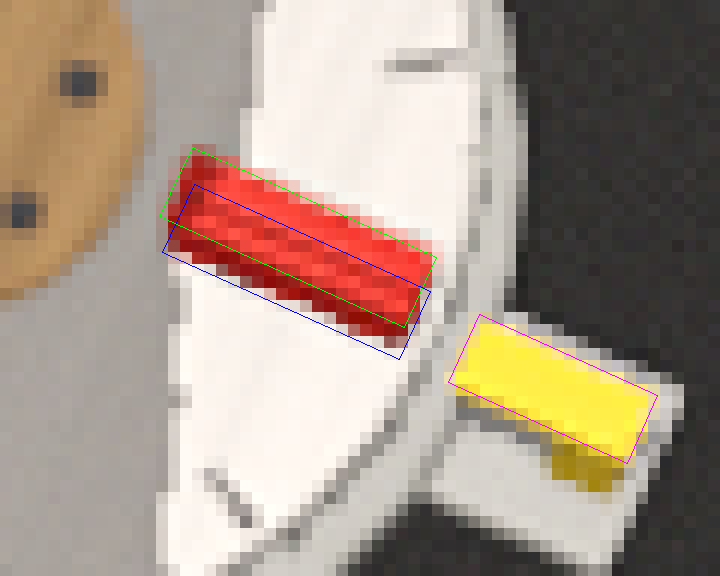

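View pics/escene.png

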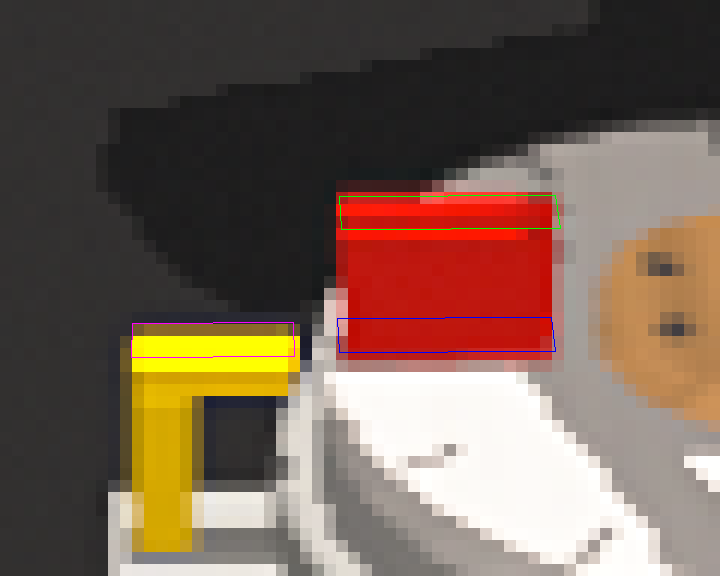

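```bash
python3 -c "
from h import *
C=np.array((.5669,.0642))
print(finangle(cams.read_camera('top'),C),telemetry.observe()['time'])
print(robot.hand_in())"
```

```text
(np.float64(-1.8666274261790643), np.float64(0.5977620730270907)) 17.275
the job is handed in; nothing more can be done
None
```

I spun the wheel, stopped it, and set it with the red fin in line with the yellow pointer. I handed in at about 17 s of the 58 s allowed; the hand-in gives no verdict.

- **Spin:** I flicked the fin anticlockwise with the closed fingertips. The wheel ran untouched from about 5.3 rad/s to about 2.7 rad/s over some 3.5 s, losing about 0.73 rad/s each second.
- **Brake:** I pressed a fingertip on the bare disc. I worked out the wheel's speed at touch from that slowdown, about 1.2 rad/s; I did not measure it at that moment.
- **Setting:** The wheel stopped about 1.3 rad short of the pointer, more than a last nudge. I carried it round by pressing the disc and moving the finger along an arc, without touching the fin. Then I lifted the hand clear.
- **Last checks:** The fin and pointer agree to about 0.01 rad in both cameras, roughly 1 mm at the mark against the 9 mm allowed. The fin angle was unchanged over the last half second.
- **Disagreements:** The two cameras put the pointer about 0.05 rad apart in absolute angle, but the fin shifts the same way in each, so the alignment holds. The fit of the fin's outline in the top camera was only moderate (0.6, against 0.9 in the scene camera).
- **Bystanders:** In the scene camera the pull handle and tape roll sit within about 1 pixel of where they were at the start. The network missed the bit block in that camera's first picture; it lies where that picture shows it, and the arm never went near it.

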